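Lock the draw slide of the stop fixture with its headed pin

ROBOT

A 6-joint arm with a two-finger parallel gripper is mounted at the origin on a cart in front of the work surface, level with it; the furniture and walls round the work are solid. World frame = base frame: x ahead of the robot, y to its left, z up, the work surface at z = 0. Lengths are in mm, angles in rad, forces in N, time in s.
With the tool pointing down it reaches from about 350 to 975 mm from the base axis. Payload 7.1 kg.
Tool frame: the origin (TCP) lies midway between the tips of the shut fingers; the grasp point (between the pads) lies 19 mm behind it; z points along the fingers, y is the line along which they close (so a half turn about z gives the same grasp; the last joint's range is limited). The gripper opens to 88 mm and grips with 3 to 60 N. Pads are 20 mm wide; open, the fingers measure 115 mm over their backs; the gripper's body (75 mm by 178 mm) begins 61 mm behind the grasp point.
Start: joints at [-1.133, 0.423, 1.63, -0, 1.089, -0.019], TCP at [275.688, -560.893, 199.275] pointing down, gripper open.
Joint ranges: [-3, 3], [-0.9, 2.11], [0.09, 2.58], [-1.31, 4.45], [0.11, 2.69], [-2.54, 2.54]. Speed limits (rad/s): [2.39, 2.39, 3.01, 3.14, 3.14, 3.14].

INTERFACE

Orientations are given as a unit quaternion [x, y, z, w].
In Python, from plant import robot, viewer, job gives the robot as it stands.
- The arm moves only by the tool apply_moves, never from a script. Its argument "series" is one flat list of numbers, 7 for each row, row after row: the shift along the tool's x, y, z scaled (see below), then the turn, a rotation vector about the tool's x, y, z scaled (see below), then the closure, from 0 (fully open) to 1 (shut). In form: [x, y, z, rx, ry, rz, gripper, x, y, z, rx, ry, rz, gripper, ...]. A call has 1 to 12 rows; each row shifts and turns the commanded pose from where the row before left it, along the tool's axes as they then stand; what a row does not reach is not made up. The controller multiplies each number of a shift by 0.15 m and each number of a turn by 120 degrees. A row lasts 1/10 s, in which the tool goes at most 50 mm and 8.59 degrees, less where a joint would pass 70% of its speed; a pose out of reach is approached as far as the arm can. A call with a number of a shift or a turn outside -1 to 1 is refused whole. A call with a gripper value outside its range is refused whole. The fingers move at their own pace and stop on an object; "newtons" is the grip in N (left out, the last holds). Time passes only in rows, so rows that do not move let the fingers close. It gives the time, the measured TCP pose, the force, the opening and the grip force at its end, in the units of the state.
- robot.get_state(): the state, without advancing time (a new reading comes with each control period).
- viewer.capture(name): name is "scene" or "top" or "wrist"; returns the picture (480x640x3 uint8, red, green, blue); there is no depth.
- viewer.get_calibration(name): a dict with "fx", "fy", "cx", "cy" (pixels), "dist" ([k1, k2, p1, p2, k3] as OpenCV has them; the pictures are not rectified), "xyz" and "attitude" of the camera in the world; the wrist camera has in their place "T_tool_cam" (4x4, takes a point from camera to tool coordinates, whose origin is the TCP and whose axes are the flange's). Camera axes: x right, y up, looking along -z (the intrinsics and any distortion apply to the point x, -y, -z); pixel columns grow to the right and rows downward; lengths in mm; the calibration is good to about 2 mm. A picture is of the moment at which its call begins: read the wrist's pose just before it. get_calibration takes no time and is no camera call.
- job.close_job(): hands the job in; it is judged then, once.
The state is a dict: "time_s": time; "joint_pos": joint angles; "qd": joint speeds; "joint_torque": joint torques, N m; "ee_pos": TCP position; "tcp_rot": TCP orientation; "wrist_force": force on the tool from outside, world axes, zero at the start; "wrist_torque": the same for the moment, N m; "gripper_width": finger opening in mm; "grasp_force": force on a finger pad.
Only numpy, scipy, OpenCV 4.12 (cv2) and the standard library are available. Lean on these libraries where they do the work, as an engineer would, in place of code of your own. Each camera call takes 0.05 s, during which the arm holds its last target. There are 200 camera calls.

TASK

Push the fixture's black slide knob fully home so that the slide's lug sits in the fork with the holes in line, then take the red-handled pin out of the wooden block and put it through fork and lug until its flange seats on the fork, and let go. Leave the black-handled short pin in its block, and do not disturb the other loose things on the desk.

Things in the scene. Friction and masses are not known exactly. Their poses are not given: they have to be found in the camera images.
- lock_fixture: Fixture screwed to the desk (does not move): grey base plate 130 x 180 x 12 mm with two blue pillars, highest point about 110 mm. Origin under the base plate at desk level; z up, y along the slide (towards its knob). The slide, fork and guide on top all lean 30 degrees towards the fixture's -x side, which faces the robot.
- fork: Steel fork: two 44 x 44 x 10 mm cheeks 14 mm apart with 14 mm holes; 34 mm deep in all. Origin: centre of the hole on the upper cheek's upper face (the flange seats here), 95 mm above the desk. z: hole axis, out of the hole, leaning 30 degrees towards the robot; y: level, along the slide to its knob; x: up the slope. Web (y = -40 to -22 mm) and guide block (85 to 108 mm) are flush with it.
- draw_slide (a joint): Slide with a brass lug (34 x 48 x 12 mm, hole 14 mm) that enters the fork, on a steel rod of 12 mm with a black knob at the other end. 0 = fully home against its stop, lug hole in line with the fork's holes; positive = metres drawn out along the fork's +y (up to 0.05). Moves stiffly (about 3 N) and stays where it is left.
- knob (a point): Centre of the slide's black knob: a cylinder 30 mm in diameter and 26 mm long, its axis along the fork's y. It stands free, about 80 mm above the desk, 17 mm below the fork's upper face. With the slide home its inner end meets the guide block.
- lug_hole (a point): Centre of the hole in the lug, on the lug's upper face. It lies 11 mm under the fork's origin when the slide is home.
- pin_block: Wooden block 50 x 150 x 56 mm, fixed to the desk, with two upright 14 mm through holes at y = -42 and +42 mm. Origin under its centre; z up, y along its length.
- long_pin: Headed pin, red handle, 70 g. Origin: centre of the flange's underside; z along the pin to the handle. Shank 12 mm thick, 48 mm long, its last 8 mm tapered to 6 mm; flange 28 mm wide, 5 mm thick; round handle above it 18 mm thick, 32 mm tall (z = 5 to 37 mm). Starts upright in either hole of the block, flange on the block's top, 56 mm above the desk.
- short_pin: The same pin with a black handle and only 24 mm of shank; stands in the block's other hole and must stay there.
- tape_measure: Yellow tape measure, 37 x 83 x 64 mm, bystander. Origin under its centre.
- corner_key_0: Metal corner key, 45 x 45 x 28 mm, bystander. Origin under its centre.
- spanner_13: Flat steel spanner, 29 x 162 x 5 mm, bystander. Origin under its centre.
- glue_bottle: Small white glue bottle with a blue label, 29 x 29 x 85 mm, bystander. Origin under its centre.
Things that resemble listed ones, but are neither listed nor needed, are in the scene too. Leave any green look-alike of the long_pin alone.

How it is judged (in metres and radians):
On the way, in this order (a step that is already met when the one before it is completed fails the run):
1. the slide is pushed home (value of joint draw_slide below 0.004 m), for 0.2 s.
2. the red-handled pin is through fork and lug with its flange on the fork (distance between long_pin and fork below 0.004 m and angle between the z axis of long_pin and the z axis of fork, either way round below 0.08 rad and value of joint draw_slide below 0.004 m), for 0.2 s.
At the end, for the whole second after the job is handed in: Slide within 4 mm of home; red-handled pin in the fork, the centre of its flange's underside within 4 mm of the hole's centre on the fork's upper face, axis within 0.08 rad of the hole's, released and at rest; short pin within 20 mm of its start in the block (all of step 2 and linear speed of long_pin below 0.02 m/s and distance of short_pin from where it was at the start of the episode below 0.02 m); the robot touches nothing.
It fails at once if the short pin is pulled out of the block (distance of short_pin from where it was at the start of the episode above 0.02 m).
It fails at once if the yellow tape measure is shifted by more than 30 mm (distance of tape_measure from where it was at the start of the episode above 0.03 m).
It fails at once if the metal corner key is shifted by more than 30 mm (distance of corner_key_0 from where it was at the start of the episode above 0.03 m).
It fails at once if the spanner is shifted by more than 30 mm (distance of spanner_13 from where it was at the start of the episode above 0.03 m).
It fails at once if the glue bottle is shifted by more than 30 mm (distance of glue_bottle from where it was at the start of the episode above 0.03 m).
It also fails if it takes over 51 s, if anything falls off the work surface, if the arm or the gripper's body presses on something with over 40 N, if the wrist force passes 120 N, or if a joint passes its speed limit or range.

## Working session

There is one attempt and no reset: what is moved stays moved. The work goes in short steps, Python scripts to look and compute and a tool call to move; the robot and the scene stay as the last step left them, time stands still between calls to the robot, and variables do not carry over. Pictures are saved under pics/ and viewed, at most 10 in all, crops included, and the job is handed in when it is done.

Besides the shell and the picture viewer there is one more tool, called after "Request:" by a JSON object that holds its "op" and its "data", one argument or row to a line. apply_moves: Moves the arm, as the interface text tells. Shifts and turns lie within -1 to 1; 1 stands for 0.15 m of shift or 120 degrees of turn. Its arguments: {"type":"object","properties":{"series":{"type":"array","items":{"type":"number","minimum":-1,"maximum":1}},"newtons":{"type":"number"}},"required":["series"]}

```bash
mkdir -p pics; ls
python3 - <<'E'
from plant import robot, viewer, job
import cv2,json
s=robot.get_state();print({k:s[k] for k in('time_s','ee_pos','tcp_rot','gripper_width','wrist_force')})
for n in('scene','top','wrist'):
    print(n,viewer.get_calibration(n))
for n in('scene','top'):
    cv2.imwrite(f'pics/{n}0.png',viewer.capture(n)[:,:,::-1])
E
```

```text
pics
{'time_s': 0.0, 'ee_pos': array([ 275.47655177, -560.38851005,  198.5031864 ]), 'tcp_rot': array([ 9.74035034e-01,  2.26396104e-01, -1.31567300e-04, -7.34691971e-04]), 'gripper_width': 88.0892069224792, 'wrist_force': array([0.02283532, 0.05654788, 0.4194588 ])}
scene {'fx': 469.3314642861924, 'fy': 469.3314642861924, 'cx': 321.133854830303, 'cy': 236.34785450016827, 'dist': array([0.0003175, 0.       , 0.       , 0.       , 0.       ]), 'xyz': array([155.39558552, 362.61277948, 728.39360941]), 'attitude': array([-0.14497013,  0.3546513 ,  0.85483667, -0.34994341])}
top {'fx': 579.4126285186163, 'fy': 579.4126285186163, 'cx': 311.1850069293731, 'cy': 242.93613052437092, 'dist': array([-0.12421732,  0.        ,  0.        ,  0.        ,  0.        ]), 'xyz': array([ 494.42022254,  -86.87770921, 1447.302471  ]), 'attitude': array([-0.01964519,  0.02119649,  0.71258153, -0.70099383])}
wrist {'fx': 430.90738477017146, 'fy': 430.90738477017146, 'cx': 308.9082455210791, 'cy': 235.50452651310755, 'dist': array([-0.00498592,  0.        ,  0.        ,  0.        ,  0.        ]), 'T_tool_cam': array([[-1.14923956e-04,  9.70294980e-01,  2.41924860e-01,
         6.51614063e+01],
       [ 9.99999992e-01,  1.23715466e-04, -2.11492986e-05,
        -6.11907657e-01],
       [-5.04509051e-05,  2.41924855e-01, -9.70294987e-01,
        -1.85848238e+02],
       [ 0.00000000e+00,  0.00000000e+00,  0.00000000e+00,
         1.00000000e+00]])}
```

View pics/scene0.png

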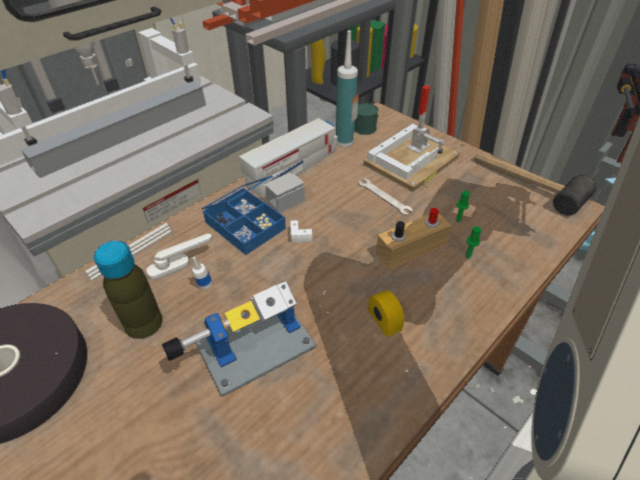

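View pics/top0.png

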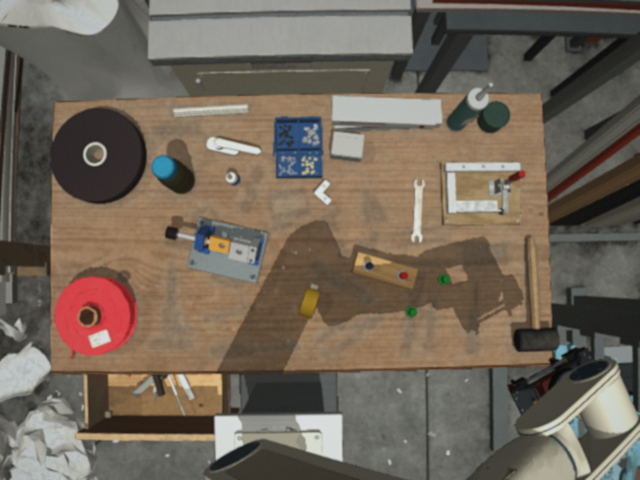

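The scene view shows the fixture at about (255,330) with its knob at (173,348). The block is at (415,238), with the red pin at (433,216) and the black pin at (399,229). In the top view the red pin is at (404,275), the black pin at (369,265), the knob at (173,234) and the fork at (243,254). Two green look-alikes stand at top (445,280) and (411,312). There is also a red clamp handle at top (519,175) and a red spool at top (95,315). Only (404,275) is a red handle in the wooden block. I'll confirm that in an enlarged crop.

```bash
cat > h.py <<'E'
from plant import robot, viewer, job
import numpy as np, cv2
from scipy.spatial.transform import Rotation as R
def cam(n, st=None):
    c=viewer.get_calibration(n)
    K=np.array([[c['fx'],0,c['cx']],[0,c['fy'],c['cy']],[0,0,1]])
    if n=='wrist':
        st=st or robot.get_state(); T=c['T_tool_cam']; Rt=R.from_quat(st['tcp_rot']).as_matrix()
        return K,c['dist'],Rt@T[:3,:3],st['ee_pos']+Rt@T[:3,3]
    return K,c['dist'],R.from_quat(c['attitude']).as_matrix(),c['xyz']
def ray(C,uv):
    K,d,Rm,o=C
    p=cv2.undistortPoints(np.array(uv,float).reshape(-1,1,2),K,d).reshape(-1,2)
    v=np.c_[p[:,0],-p[:,1],-np.ones(len(p))]@Rm.T
    return o,v/np.linalg.norm(v,axis=1)[:,None]
def onz(C,uv,z):
    o,v=ray(C,uv); return o+v*((z-o[2])/v[:,2])[:,None]
def tri(C1,a,C2,b):
    o1,v1=ray(C1,a);o2,v2=ray(C2,b);v1=v1[0];v2=v2[0]
    t=np.linalg.lstsq(np.c_[v1,-v2],o2-o1,rcond=None)[0]
    p,q=o1+v1*t[0],o2+v2*t[1]; return (p+q)/2,np.linalg.norm(p-q)
def proj(C,P):
    K,d,Rm,o=C; q=(np.atleast_2d(P)-o)@Rm; q=q*[1,-1,-1]
    return cv2.projectPoints(q,np.zeros(3),np.zeros(3),K,d)[0].reshape(-1,2)
E
python3 - <<'E'
import cv2,numpy as np
s=cv2.imread('pics/scene0.png');t=cv2.imread('pics/top0.png')
def c(i,x,y,w,h,k): return cv2.resize(i[y:y+h,x:x+w],(w*k,h*k),interpolation=cv2.INTER_CUBIC)
a=np.hstack([c(s,150,270,200,130,2)[:, :400], c(s,350,170,200,130,2)])
b=np.hstack([c(t,160,205,133,110,3)[:, :399], np.zeros((330,1,3),np.uint8), c(t,340,235,133,110,3)])
o=np.vstack([a,np.hstack([b,np.zeros((330,800-b.shape[1],3),np.uint8)])])
cv2.imwrite('pics/crop1.png',o);print(o.shape)
from h import *
S,T=cam('scene'),cam('top')
def cent(img,mask,box):
    x,y,w,h=box;m=mask[y:y+h,x:x+w];n,l,st,ce=cv2.connectedComponentsWithStats(m.astype(np.uint8))
    i=1+st[1:,4].argmax();return ce[i]+[x,y],st[i]
def red(i): i=i.astype(int);return (i[:,:,2]>110)&(i[:,:,1]<60)&(i[:,:,0]<60)
rs=cent(s,red(s),(415,195,40,40));rt=cent(t,red(t),(390,260,30,30));print(rs,rt,tri(S,rs[0],T,rt[0]))
def blk(i): return i.max(2)<50
ks=cent(s,blk(s),(155,325,35,40));kt=cent(t,blk(t),(160,222,24,24));print(ks,kt,tri(S,ks[0],T,kt[0]))
bs=cent(s,blk(s),(388,218,24,20));bt=cent(t,blk(t),(358,255,22,20));print(bs,bt,tri(S,bs[0],T,bt[0]))
E
```

```text
(590, 800, 3)
(array([433.57142857, 214.2967033 ]), array([14, 13, 10, 15, 91], dtype=int32)) (array([403.83783784, 275.2972973 ]), array([11, 12,  7,  7, 37], dtype=int32)) (array([ 492.46782263, -309.03819776,   78.82529242]), np.float64(1.7629813740007367))
(array([172.80232558, 348.71317829]), array([  8,  13,  20,  22, 258], dtype=int32)) (array([170.99019608, 232.43137255]), array([  6,   5,  11,  12, 102], dtype=int32)) (array([603.52811267, 242.61227576,  78.27561112]), np.float64(2.1018825305468734))
(array([399.16161616, 229.23232323]), array([ 7,  4,  9, 15, 99], dtype=int32)) (array([368.88461538, 265.23076923]), array([ 8,  8,  7,  5, 26], dtype=int32)) (array([ 517.62457517, -227.02493368,   75.63245281]), np.float64(2.273877198888233))
```

View pics/crop1.png

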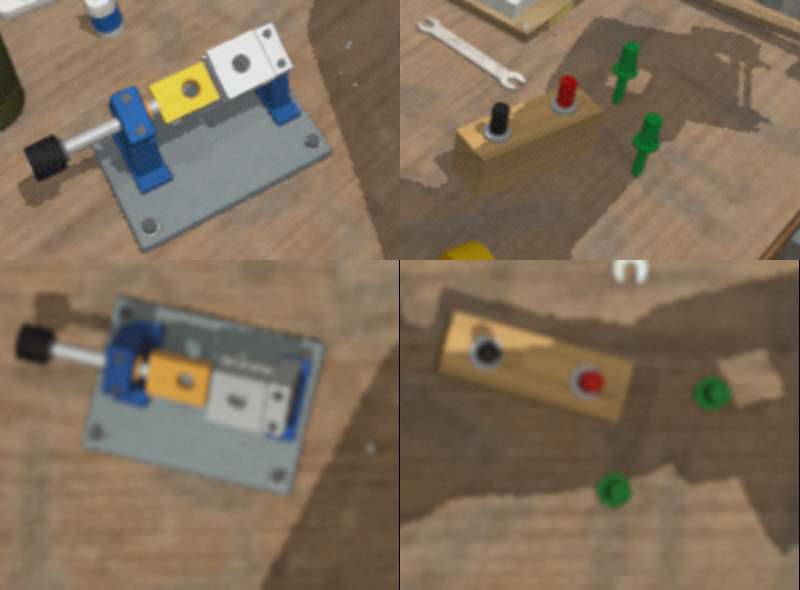

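The crop confirms it: the red handle in the block at scene crop (567,92) is the long pin. The green ones stand loose on the desk. Next is the fork and lug holes and the directions.

Run:
```python
from h import *
s=cv2.imread('pics/scene0.png');t=cv2.imread('pics/top0.png')
S,T=cam('scene'),cam('top')
f=lambda x,y,k,x0,y0:((x+.5)/k-.5+x0,(y+.5)/k-.5+y0)
fs,ft=f(241,63,2,150,270),f(237,140,3,160,205)
ls,lt=f(191,89,2,150,270),f(186,121,3,160,205)
F,e=tri(S,fs,T,ft);print('fork',F,e);L,e=tri(S,ls,T,lt);print('lug',L,e)
K=np.array([603.5,242.6,78.3]);
for a,b in((F,L),(F,K)): d=b-a;print('az',np.degrees(np.arctan2(d[1],d[0])),np.linalg.norm(d))
# base plate corners z=12 : scene & top
for C,pts in((S,[f(*p,2,150,270) for p in((146,249),(331,153),(95,150))]),(T,[f(x,y-260,3,160,205) for x,y in((121,298),(323,343),(292,492),(83,441))])):
    P=onz(C,pts,12);print(np.round(P[:,:2],1).tolist(),[round(float(np.linalg.norm(P[i]-P[i-1])),1) for i in range(len(P))])
n=np.array([[433.6,214.3]]);print('red@z',onz(S,n,77),onz(T,[[403.8,275.3]],85))
print('greens',onz(T,[[445,280],[411,312]],80)); print('tealbottle base',onz(S,[[143,325]],0),'top',onz(T,[[162,166]],200),'tape',onz(T,[[310,302]],40))
```

```text
fork [555.19690976  79.18112909  92.50441965] 1.7400247053420679
lug [571.58304551 121.05683285  80.99197915] 1.1809480566388264
az 68.62938864701084 46.41784458508609
az 73.53345819900892 170.99906851391196
[[518.6, 219.6], [474.9, 52.0], [624.6, 195.0]] [108.9, 173.3, 207.1]
[[646.0, 186.1], [605.6, 17.8], [482.7, 45.0], [527.4, 218.5]] [123.0, 173.0, 125.8, 179.2]
red@z [[ 492.64796747 -311.48462882   77.        ]] [[ 493.22375103 -307.48730789   85.        ]]
greens [[ 480.18447576 -406.5943689    80.        ]
 [ 406.29037373 -323.49434995   80.        ]]
tealbottle base [[738.90220249 238.06043743   0.        ]] top [[741.0607898 234.5131413 200.       ]] tape [[432.56733737 -85.41066139  40.        ]]
```

Request:
{"op": "apply_moves", "data": {
  "series": [0.19,-0.17,0,0,0,0,1,0.19,-0.17,0,0,0,0,1,0.19,-0.17,0,0,0,0,1,0.19,-0.17,0,0,0,0,1,0.19,-0.17,0,0,0,0,1,0.19,-0.17,0,0,0,0,1,0.19,-0.17,0,0,0,0,1,0.19,-0.17,0,0,0,0,1,0.19,-0.17,0,0,0,0,1,0.19,-0.17,0,0,0,0,1,0.19,-0.17,0,0,0,0,1,0.19,-0.17,0,0,0,0,1],
  "newtons": 20
}}

```text
time_s: 1.3
ee_pos: [447.8, -133.9, 199.2]
tcp_rot: [0.974, 0.226, -0.0, -0.0]
wrist_force: [0.1, 0.5, -0.7]
gripper_width: 0.3
grasp_force: 0.0
```

Request:
{"op": "apply_moves", "data": {
  "series": [0,0,0,0,0,-0.07,1,0,0,0,0,0,-0.07,1,0,0,0,0,0,-0.07,1,0,0,0,0,0,-0.07,1,0,0,0,0,0,-0.07,1,0,0,0,0,0,-0.07,1,0,0,0,0,0,-0.07,1,0,0,0,0,0,-0.07,1,0,0,0,0,0,-0.07,1,0,0,0,0,0,-0.07,1,0,0,0,0,0,-0.07,1,0,0,0,0,0,-0.07,1]
}}

```text
time_s: 2.5
ee_pos: [447.4, -135.3, 199.0]
tcp_rot: [0.444, 0.896, -0.0, -0.0]
wrist_force: [0.3, -0.3, 0.0]
gripper_width: 0.6
grasp_force: 0.0
```

Request:
{"op": "apply_moves", "data": {
  "series": [0,0,0,0,0,-0.065,1,0,0,0,0,0,-0.065,1,0,0,0,0,0,-0.065,1,0,0,0,0,0,-0.065,1,0,0,0,0,0,-0.065,1,0,0,0,0,0,0,1]
}}

```text
time_s: 3.1
ee_pos: [447.4, -135.3, 199.1]
tcp_rot: [0.122, 0.993, 0.0, -0.0]
wrist_force: [0.3, -0.2, -0.8]
gripper_width: 0.4
grasp_force: 0.0
```

Request:
{"op": "apply_moves", "data": {
  "series": [-0.034,0.252,0,0,0,0,1,-0.034,0.252,0,0,0,0,1,-0.034,0.252,0,0,0,0,1,-0.034,0.252,0,0,0,0,1,-0.034,0.252,0,0,0,0,1,-0.034,0.252,0,0,0,0,1,-0.034,0.252,0,0,0,0,1,-0.034,0.252,0,0,0,0,1,-0.034,0.252,0,0,0,0,1,-0.034,0.252,0,0,0,0,1,-0.034,0.252,0,0,0,0,1,-0.034,0.252,0,0,0,0,1]
}}

```text
time_s: 4.3
ee_pos: [617.1, 291.3, 198.9]
tcp_rot: [0.124, 0.992, -0.0, -0.0]
wrist_force: [0.1, -0.9, 0.2]
gripper_width: 0.3
grasp_force: 0.0
```

Request:
{"op": "apply_moves", "data": {
  "series": [0,0,0.22,0,0,0,1,0,0,0.22,0,0,0,1,0,0,0.22,0,0,0,1,0,0,0.2,0,0,0,1,0,0,0,0,0,0,1]
}}

```text
time_s: 4.8
ee_pos: [613.6, 288.4, 65.4]
tcp_rot: [0.124, 0.992, -0.002, -0.004]
wrist_force: [-0.4, 0.2, 0.5]
gripper_width: 0.6
grasp_force: 0.0
```

Run:
```python
from h import *
s=viewer.capture('scene')[:,:,::-1];t=viewer.capture('top')[:,:,::-1]
o=np.hstack([cv2.resize(s[250:410,100:300],(400,320)),cv2.resize(t[180:340,110:310],(400,320))])
cv2.imwrite('pics/push0.png',o)
```

```text
(no output)
```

View pics/push0.png

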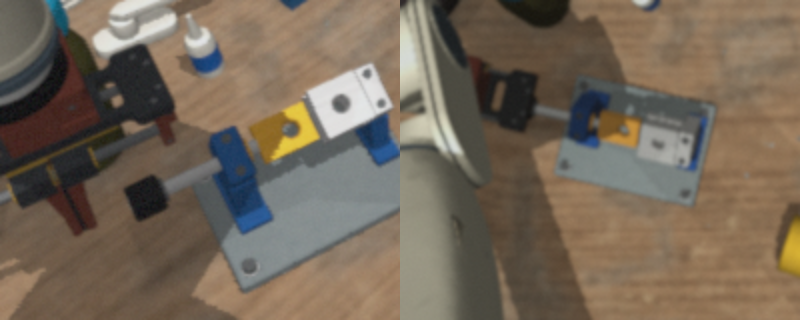

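Run:
```python
from h import *
s=robot.get_state();S=cam('scene');Rt=R.from_quat(s['tcp_rot']).as_matrix()
P=[s['ee_pos']+Rt@np.array(v) for v in([0,0,0],[0,0,-40],[0,0,-80],[0,13,0],[0,-13,0])]
p=proj(S,P);print(s['ee_pos'],np.round(p),np.round((p-[100,250])*2))
im=viewer.capture('scene')[:,:,::-1]; cv2.imwrite('pics/push1.png',cv2.resize(im[200:400,50:250],(600,600),interpolation=cv2.INTER_CUBIC))
```

```text
[616.80628372 289.75151399  70.13745302] [[142. 365.]
 [135. 351.]
 [127. 337.]
 [134. 369.]
 [151. 361.]] [[ 85. 230.]
 [ 70. 203.]
 [ 55. 173.]
 [ 68. 238.]
 [101. 223.]]
```

View pics/push1.png

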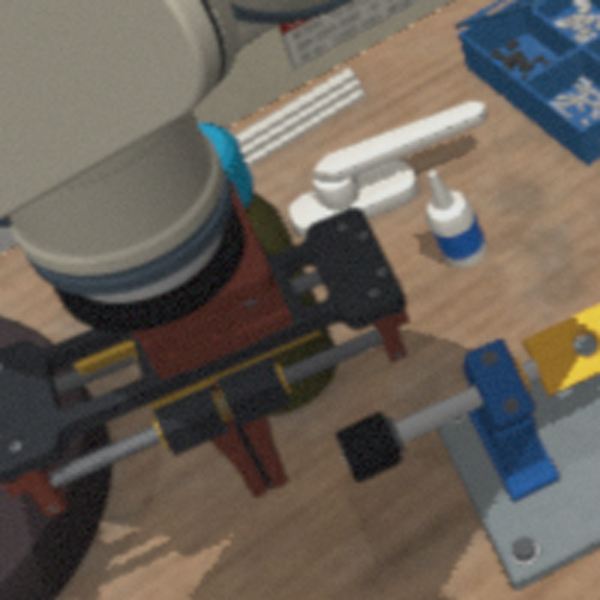

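The picture shows the shut fingertips at crop (265,490), clear of the knob at (370,447) and level with its end face. I can start the push.

Request:
{"op": "apply_moves", "data": {
  "series": [0,-0.1,0,0,0,0,1,0,-0.1,0,0,0,0,1,0,-0.05,0,0,0,0,1,0,-0.05,0,0,0,0,1,0,-0.05,0,0,0,0,1,0,-0.05,0,0,0,0,1,0,-0.05,0,0,0,0,1,0,-0.05,0,0,0,0,1]
}}

```text
time_s: 5.75
ee_pos: [599.6, 217.2, 71.7]
tcp_rot: [0.122, 0.992, 0.001, 0.001]
wrist_force: [-0.3, 3.4, 8.0]
gripper_width: 0.1
grasp_force: 3.6
```

Request:
{"op": "apply_moves", "data": {
  "series": [0,-0.05,0,0,0,0,1,0,0,0,0,0,0,1]
}}

```text
time_s: 5.95
ee_pos: [597.7, 208.7, 71.8]
tcp_rot: [0.122, 0.992, 0.0, 0.001]
wrist_force: [-1.3, -3.0, 9.5]
gripper_width: 0.2
grasp_force: 4.6
```

Run:
```python
from h import *
s=robot.get_state();print(s['ee_pos'],s['wrist_force'])
im=viewer.capture('scene')[:,:,::-1]; cv2.imwrite('pics/push2.png',cv2.resize(im[250:400,100:300],(800,600),interpolation=cv2.INTER_CUBIC))
```

```text
[597.73195206 208.66827434  71.7985514 ] [-1.26833323 -3.00482359  9.52356737]
```

View pics/push2.png

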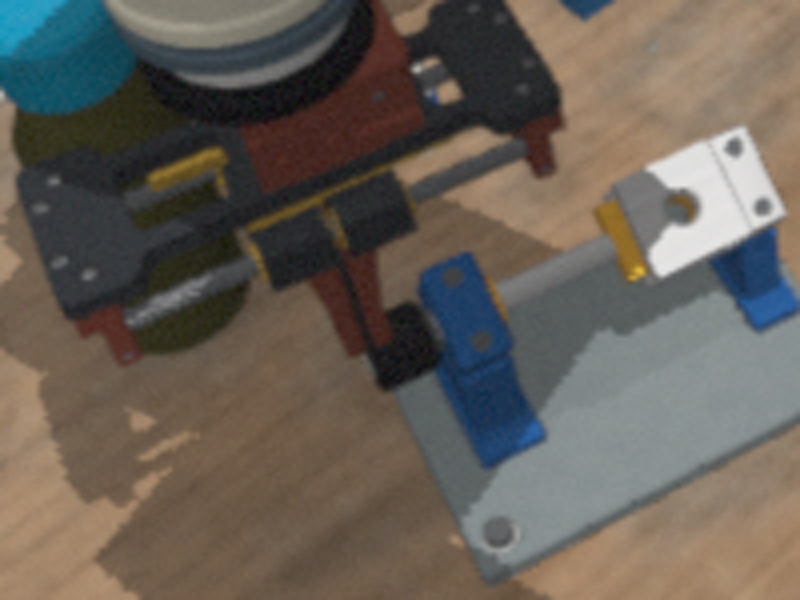

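The slide is almost home: a short piece of rod still shows between the knob and the guide at (433,335). I'll push a little further and watch the force.

Request:
{"op": "apply_moves", "data": {
  "series": [0,-0.02,0,0,0,0,1,0,-0.02,0,0,0,0,1,0,0,0,0,0,0,1]
}}

```text
time_s: 6.3
ee_pos: [597.1, 204.2, 71.9]
tcp_rot: [0.122, 0.992, 0.001, 0.002]
wrist_force: [-0.1, 2.4, 6.7]
gripper_width: 0.4
grasp_force: 3.5
```

Request:
{"op": "apply_moves", "data": {
  "series": [0,-0.015,0,0,0,0,1,0,0,0,0,0,0,1]
}}

```text
time_s: 6.5
ee_pos: [596.7, 202.3, 72.0]
tcp_rot: [0.122, 0.992, 0.001, 0.002]
wrist_force: [0.9, 3.6, 6.8]
gripper_width: 0.5
grasp_force: 3.4
```

Request:
{"op": "apply_moves", "data": {
  "series": [0,-0.015,0,0,0,0,1,0,0,0,0,0,0,1]
}}

```text
time_s: 6.7
ee_pos: [596.3, 200.1, 72.0]
tcp_rot: [0.122, 0.992, 0.001, 0.002]
wrist_force: [1.7, 3.2, 6.7]
gripper_width: 0.4
grasp_force: 3.3
```

Request:
{"op": "apply_moves", "data": {
  "series": [0,-0.015,0,0,0,0,1,0,0,0,0,0,0,1]
}}

```text
time_s: 6.9
ee_pos: [595.7, 197.9, 72.0]
tcp_rot: [0.122, 0.992, 0.001, 0.002]
wrist_force: [0.9, 3.2, 6.8]
gripper_width: 0.5
grasp_force: 3.3
```

Run:
```python
from h import *
im=viewer.capture('scene')[:,:,::-1]; cv2.imwrite('pics/push3.png',cv2.resize(im[270:390,140:300],(800,600),interpolation=cv2.INTER_CUBIC))
```

```text
(no output)
```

View pics/push3.png

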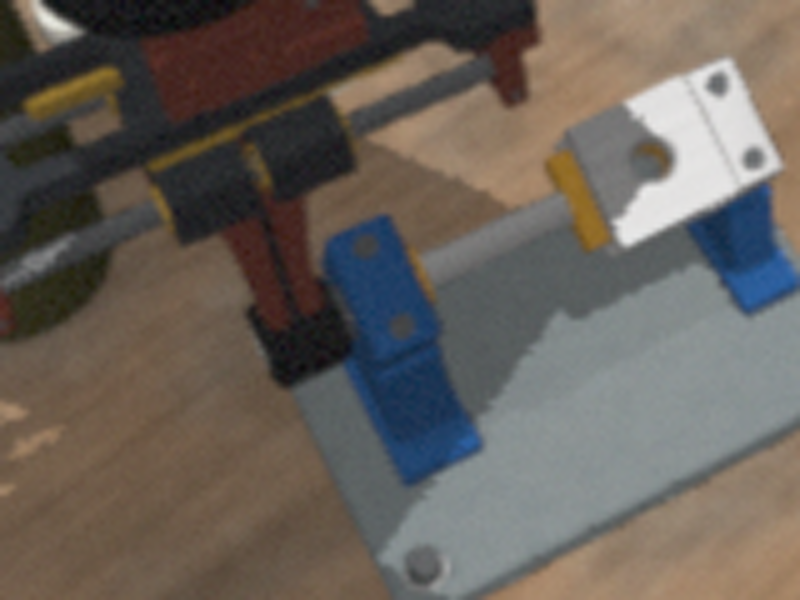

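Run:
```python
from h import *
s=robot.get_state();S=cam('scene');Rt=R.from_quat(s['tcp_rot']).as_matrix()
X=np.array([.970,-.242,0]);Y=np.array([.242,.970,0]);F=np.array([555.2,79.2,95]);Z=np.array([0,0,1.])
def loc(P):P=np.array(P)-F;return np.round([P@X,P@Y,P@Z+95],1)
print('tcp',loc(s['ee_pos']),'knob0',loc([603.5,242.6,78.3]))
g=lambda P:np.round((proj(S,P)-[140,270])*5)
print('tcp..px',g([s['ee_pos']+Rt@np.array(v) for v in([0,0,0],[0,0,-23],[0,0,-40],[10,0,-23])]).tolist())
K=F+8.5*X+121*Y-15*Z
print('home knob ends',g([K+13*Y,K-13*Y,K+13*Y+15*Z,K-13*Y+15*Z]).tolist())
# pixel -> Y on plane lateral 8.5 : knob corners, guide outer face etc
o,v=ray(S,[((x+.5)/5-.5+140,(y+.5)/5-.5+270) for x,y in((268,350),(330,325),(290,325),(652,160))])
for d in v:
    t=((F+8.5*X-o)@X)/(d@X);print(loc(o+t*d))
```

```text
tcp [ 10.6 125.   72. ] knob0 [  7.3 170.2  78.3]
tcp..px [[296.0, 333.0], [283.0, 293.0], [273.0, 262.0], [295.0, 316.0]]
home knob ends [[268.0, 336.0], [344.0, 301.0], [259.0, 310.0], [336.0, 274.0]]
[  8.5 135.5  74.6]
[  8.5 114.7  72.5]
[  8.5 126.6  81.9]
[ 8.5 -3.7 79.3]
```

Run:
```python
from h import *
s=robot.get_state();C=cam('wrist',s)
im=viewer.capture('wrist')[:,:,::-1]; cv2.imwrite('pics/w1.png',im)
X=np.array([.970,-.242,0]);Y=np.array([.242,.970,0]);F=np.array([555.2,79.2,95]);Z=np.array([0,0,1.])
K=F+8.5*X+121*Y-15*Z
print(np.round(proj(C,[s['ee_pos'],F,K,K+13*Y+15*Z,K-13*Y+15*Z])))
```

```text
[[308. 278.]
 [ -6. 273.]
 [299. 280.]
 [331. 292.]
 [266. 292.]]
```

View pics/w1.png

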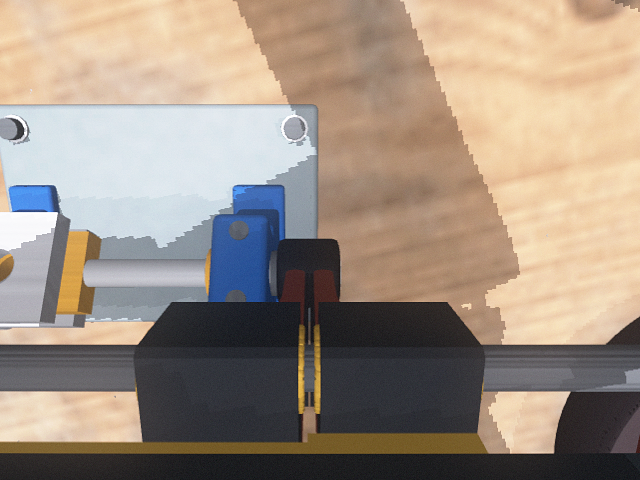

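Run:
```python
from h import *
im=cv2.imread('pics/w1.png');s=robot.get_state();C=cam('wrist',s);T=cam('top');S=cam('scene')
f=lambda x,y,k,x0,y0:((x+.5)/k-.5+x0,(y+.5)/k-.5+y0)
b=onz(T,[f(97,172,3,160,205),f(279,215,3,160,205)],16);print(b,np.linalg.norm(b[0]-b[1]))
print('scene bolts',onz(S,[f(149,226,2,150,270),f(312,141,2,150,270)],16))
w=onz(C,[(294,128),(13,128)],16);print(w,np.linalg.norm(w[0]-w[1]))
for r in(250,258,290):
    d=np.where(im[r,260:360].max(1)<60)[0]+260;print(r,d.min(),d.max())
print(s['ee_pos'],C[3])
```

```text
[[534.60590598 205.895731    16.        ]
 [496.91372958  55.1736037   16.        ]] 155.36363737533966
scene bolts [[530.85672054 206.58490421  16.        ]
 [493.5958074   56.87460453  16.        ]]
[[529.59705031 206.42589322  16.        ]
 [492.2969776   57.99275937  16.        ]] 153.04800112686473
250 277 338
258 277 339
290 277 339
[595.6938149  197.91570729  71.92601711] [531.26162559 213.94305389 257.54094264]
```

Run:
```python
import cv2
im=cv2.imread('pics/w1.png')
for c in(290,297,304,318,327): print(c,[(r,im[r,c].tolist()) for r in range(236,306,6)])
cv2.imwrite('pics/w1c.png',cv2.resize(im[220:320,230:390],(800,500),interpolation=cv2.INTER_CUBIC))
```

```text
290 [(236, [167, 159, 145]), (242, [48, 37, 36]), (248, [40, 32, 28]), (254, [43, 36, 35]), (260, [43, 35, 33]), (266, [41, 34, 31]), (272, [43, 42, 71]), (278, [43, 42, 70]), (284, [41, 37, 68]), (290, [35, 34, 65]), (296, [37, 36, 67]), (302, [36, 22, 25])]
297 [(236, [163, 154, 138]), (242, [46, 39, 37]), (248, [43, 33, 38]), (254, [43, 40, 37]), (260, [42, 36, 36]), (266, [41, 37, 37]), (272, [37, 38, 68]), (278, [38, 37, 68]), (284, [34, 35, 66]), (290, [34, 31, 66]), (296, [33, 36, 67]), (302, [33, 28, 26])]
304 [(236, [157, 147, 139]), (242, [43, 38, 39]), (248, [45, 40, 39]), (254, [37, 32, 33]), (260, [42, 37, 36]), (266, [41, 37, 40]), (272, [41, 41, 63]), (278, [36, 37, 60]), (284, [36, 37, 58]), (290, [31, 30, 47]), (296, [38, 37, 54]), (302, [25, 28, 43])]
318 [(236, [119, 140, 172]), (242, [37, 34, 38]), (248, [36, 33, 35]), (254, [35, 33, 37]), (260, [40, 37, 41]), (266, [41, 43, 43]), (272, [37, 40, 73]), (278, [35, 40, 72]), (284, [37, 43, 77]), (290, [36, 36, 72]), (296, [32, 38, 72]), (302, [31, 32, 51])]
327 [(236, [122, 144, 177]), (242, [37, 40, 42]), (248, [38, 38, 43]), (254, [41, 39, 43]), (260, [38, 36, 40]), (266, [40, 37, 41]), (272, [45, 46, 80]), (278, [39, 43, 74]), (284, [33, 37, 70]), (290, [42, 44, 79]), (296, [34, 39, 72]), (302, [34, 32, 31])]
```

View pics/w1c.png

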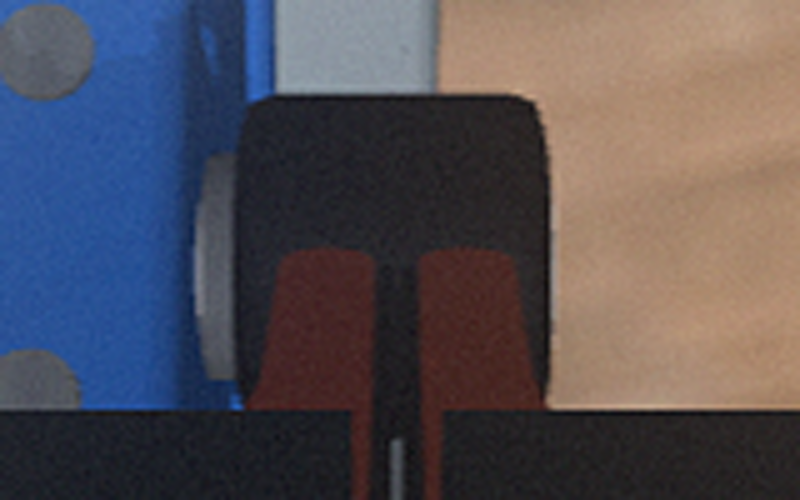

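The fingertips have sunk into the knob's outline at (308,270). The slide stopped about 3–4 mm short, since a sliver of rod still shows at w1c (215,265). I'll lift out, turn 90°, grip the knob properly across its diameter and draw it home.

Request:
{"op": "apply_moves", "data": {
  "series": [0,0,-0.05,0,0,0,1,0,0,-0.1,0,0,0,1,0,0.05,-0.15,0,0,0,1,0,0,-0.25,0,0,0,1,0,0,0,0,0,0.07,0.35]
}}

```text
time_s: 7.5
ee_pos: [598.6, 205.4, 158.6]
tcp_rot: [0.195, 0.981, 0.002, 0.004]
wrist_force: [-0.3, -0.4, -0.2]
gripper_width: 5.2
grasp_force: 0.0
```

Request:
{"op": "apply_moves", "data": {
  "series": [0,0,0,0,0,0.068,0.35,0,0,0,0,0,0.068,0.35,0,0,0,0,0,0.068,0.35,0,0,0,0,0,0.068,0.35,0,0,0,0,0,0.068,0.35,0,0,0,0,0,0.068,0.35,0,0,0,0,0,0.068,0.35,0,0,0,0,0,0.068,0.35,0,0,0,0,0,0.068,0.35,0,0,0,0,0,0.068,0.35,0,0,0,0,0,0,0.35]
}}

```text
time_s: 8.6
ee_pos: [595.6, 204.3, 153.6]
tcp_rot: [0.789, 0.615, 0.0, 0.0]
wrist_force: [-0.0, -0.1, 0.3]
gripper_width: 57.1
grasp_force: 0.0
```

Run:
```python
from h import *
s=robot.get_state();C=cam('wrist',s);print(s['ee_pos'],s['tcp_rot'],s['gripper_width'],s['joint_pos'])
im=viewer.capture('wrist')[:,:,::-1];cv2.imwrite('pics/w2.png',im);sc=viewer.capture('scene')[:,:,::-1];cv2.imwrite('pics/s2.png',sc)
X=np.array([.970,-.242,0]);Y=np.array([.242,.970,0]);F=np.array([555.2,79.2,95]);Z=np.array([0,0,1.])
m=np.zeros(sc.shape[:2],bool);m[310:365,150:215]=sc[310:365,150:215].max(2)<50
n,l,st,ce=cv2.connectedComponentsWithStats(m.astype(np.uint8));i=1+st[1:,4].argmax();print(ce[i],st[i])
S=cam('scene');o,v=ray(S,[ce[i]]);d=v[0];t=((F+8*X-o)@X)/(d@X);P=o+t*d;print('knob',P,(P-F)@X,(P-F)@Y)
```

```text
[595.59498732 204.28164675 153.61588858] [7.88591066e-01 6.14917971e-01 6.36642533e-06 1.38161339e-04] 57.112470472153746 [ 3.11648597e-01  4.82121493e-01  1.65252189e+00 -3.01883471e-04
  1.00684241e+00  5.58042377e-01]
[199.88541667 335.75      ] [190 326  21  21 288]
knob [592.95525291 197.4929063   77.07229143] 7.9957120000000295 123.8808903143704
```

Request:
{"op": "apply_moves", "data": {
  "series": [-0.025,-0.005,0.15,0,0,0,0.35,0,0,0.15,0,0,0,0.35,0,0,0.15,0,0,0,0.35,0,0,0.1,0,0,0,0.35,0,0,0.06,0,0,0,0.35,0,0,0,0,0,0,1,0,0,0,0,0,0,1,0,0,0,0,0,0,1,0,0,0,0,0,0,1],
  "newtons": 25
}}

```text
time_s: 9.6
ee_pos: [592.5, 201.8, 61.9]
tcp_rot: [0.788, 0.615, -0.001, -0.001]
wrist_force: [-13.8, 7.3, 8.9]
gripper_width: 28.7
grasp_force: 8.5
```

Request:
{"op": "apply_moves", "data": {
  "series": [0,-0.015,0,0,0,0,1,-0.01,0,0,0,0,0,1,-0.01,0,0,0,0,0,1,0,0,0,0,0,0,1]
}}

```text
time_s: 10.0
ee_pos: [591.8, 201.9, 62.2]
tcp_rot: [0.788, 0.615, 0.002, -0.001]
wrist_force: [-1.6, 13.3, -0.1]
gripper_width: 26.9
grasp_force: 23.4
```

Request:
{"op": "apply_moves", "data": {
  "series": [-0.01,0,0,0,0,0,1,0,0,0,0,0,0,1]
}}

```text
time_s: 10.2
ee_pos: [591.9, 201.9, 62.2]
tcp_rot: [0.789, 0.615, 0.003, -0.002]
wrist_force: [-0.8, 19.4, -2.5]
gripper_width: 26.8
grasp_force: 23.1
```

Request:
{"op": "apply_moves", "data": {
  "series": [-0.015,0,0,0,0,0,1,-0.01,0,0,0,0,0,1,0,0,0,0,0,0,1],
  "newtons": 35
}}

```text
time_s: 10.5
ee_pos: [591.4, 199.9, 62.9]
tcp_rot: [0.789, 0.615, 0.004, -0.002]
wrist_force: [-2.5, 26.1, 0.1]
gripper_width: 25.2
grasp_force: 32.3
```

Run:
```python
from h import *
s=robot.get_state();print(s['wrist_force'],s['ee_pos'])
sc=viewer.capture('scene')[:,:,::-1];a=cv2.imread('pics/scene0.png')
c=lambda i:cv2.resize(i[280:355,165:300],(675,375),interpolation=cv2.INTER_CUBIC)
cv2.imwrite('pics/s3.png',c(sc)); cv2.imwrite('pics/s3full.png',sc)
```

```text
[-2.48339985 26.13144568  0.14264279] [591.40774895 199.8787145   62.85063212]
```

View pics/s3.png

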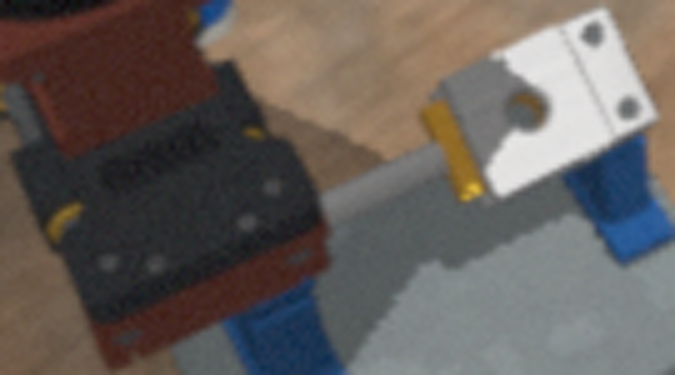

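The slide doesn't move under 26 N, while its friction is only about 3 N, so it is against its stop. The grey ring by the guide is 19 mm wide, so it's a collar and not the 12 mm rod. Next I release the knob, move over the fork and measure it along its axis.

Request:
{"op": "apply_moves", "data": {
  "series": [0,0,0,0,0,0,0.35,0,0,0,0,0,0,0.35,0,0,-0.2,0,0,0,0.35,0,0,-0.25,0,0,0,0.35,0,0,-0.25,0,0,0,0.35,-0.21,-0.076,0,0,0,0,0.35,-0.21,-0.076,0,0,0,0,0.35,-0.21,-0.076,0,0,0,0,0.35,-0.21,-0.076,0,0,0,0,0.35]
}}

```text
time_s: 11.45
ee_pos: [514.4, 81.0, 166.6]
tcp_rot: [0.788, 0.615, 0.0, 0.0]
wrist_force: [0.8, -0.5, -0.2]
gripper_width: 56.8
grasp_force: 0.0
```

Request:
{"op": "apply_moves", "data": {
  "series": [0,0,0,-0.05,0,0,0.35,0,0,0,-0.05,0,0,0.35,0,0,0,-0.05,0,0,0.35,0,0,0,-0.05,0,0,0.35,0,0,0,-0.05,0,0,0.35,0,0,0,0,0,0,0.35,0,0,0,0,0,0,0.35]
}}

```text
time_s: 12.15
ee_pos: [515.8, 80.2, 166.5]
tcp_rot: [0.766, 0.596, 0.146, 0.193]
wrist_force: [-0.2, -0.1, -0.0]
gripper_width: 56.7
grasp_force: 0.0
```

Run:
```python
from h import *
s=robot.get_state();C=cam('wrist',s);print(s['ee_pos'],s['tcp_rot'],s['joint_pos'])
Rt=R.from_quat(s['tcp_rot']).as_matrix();print('toolz',Rt[:,2],'x',Rt[:,0])
im=viewer.capture('wrist')[:,:,::-1];cv2.imwrite('pics/w3.png',im)
F=np.array([555.2,79.2,95]);u=proj(C,[F])[0];print('pred hole',u)
g=cv2.cvtColor(im,cv2.COLOR_BGR2GRAY);x,y=np.round(u).astype(int)
for r in range(y-40,y+41,5): print(r,g[r,x-60:x+61:5].tolist())
```

```text
[515.76012656  80.1562983  166.46283696] [0.76553416 0.59630302 0.14586288 0.19262446] [ 0.28785693  0.18950922  2.19184527 -0.6545922   0.41344076  1.09411605]
toolz [ 0.45305112 -0.12096426 -0.88323968] x [ 0.24629347  0.96917417 -0.00639906]
pred hole [310.45102267 220.11849111]
180 [136, 133, 134, 124, 127, 112, 145, 168, 174, 165, 168, 167, 169, 173, 165, 167, 168, 106, 147, 188, 191, 188, 177, 179, 171]
185 [137, 137, 138, 124, 130, 132, 126, 127, 126, 124, 127, 125, 123, 117, 118, 121, 112, 112, 107, 192, 189, 190, 187, 188, 171]
190 [134, 133, 139, 125, 143, 181, 174, 177, 184, 183, 180, 187, 185, 174, 185, 179, 178, 179, 179, 194, 187, 195, 188, 188, 168]
195 [139, 140, 139, 124, 142, 186, 180, 177, 184, 183, 181, 184, 184, 174, 255, 183, 181, 179, 174, 196, 184, 207, 187, 187, 180]
200 [137, 140, 141, 126, 138, 187, 179, 175, 183, 184, 178, 188, 188, 173, 183, 184, 181, 180, 180, 198, 193, 201, 183, 188, 179]
205 [142, 137, 135, 193, 139, 185, 178, 178, 183, 183, 181, 183, 185, 174, 186, 182, 178, 179, 178, 195, 194, 196, 184, 190, 188]
210 [137, 168, 191, 192, 135, 185, 18
[... 661 characters left out ...]
4, 253, 253, 254, 255, 255, 184, 177, 200, 203, 198, 193, 188, 186]
240 [87, 83, 87, 90, 78, 253, 252, 252, 252, 253, 253, 254, 254, 253, 254, 253, 253, 253, 253, 202, 197, 195, 184, 191, 196]
245 [123, 85, 89, 89, 87, 252, 252, 252, 252, 253, 253, 254, 253, 253, 254, 253, 253, 254, 252, 197, 193, 185, 177, 190, 203]
250 [124, 89, 94, 92, 85, 252, 252, 252, 253, 253, 253, 254, 253, 252, 254, 253, 253, 253, 251, 195, 197, 187, 186, 189, 198]
255 [107, 135, 84, 94, 91, 239, 236, 239, 237, 239, 236, 236, 235, 228, 232, 229, 233, 228, 181, 188, 192, 191, 184, 186, 178]
260 [174, 168, 197, 161, 95, 251, 253, 255, 252, 253, 253, 252, 253, 253, 253, 255, 255, 254, 204, 192, 196, 186, 190, 185, 186]
```

```bash
cat > fork.py <<'E'
from h import *
def fork(name, F, az, verbose=True):
    """edges of the fork's upper face and the hole, from a wrist picture"""
    s=robot.get_state();C=cam('wrist',s);im=viewer.capture('wrist')[:,:,::-1];cv2.imwrite(name,im)
    g=cv2.GaussianBlur(cv2.cvtColor(im,cv2.COLOR_BGR2GRAY),(3,3),0).astype(float)
    X=np.array([np.sin(az),-np.cos(az),0]);Y=np.array([np.cos(az),np.sin(az),0]);Z=np.array([0,0,1.])
    fz=.8660*Z-.5*X; fx=np.cross(Y,fz)
    def pix(a,b): return proj(C,[F+a*fx+b*Y])[0]
    def toF(uv):
        o,v=ray(C,[uv]);t=((F-o)@fz)/(v[0]@fz);P=o+t*v[0]-F;return P@fx,P@Y
    def edge(p0,d,w=5):   # strongest step along direction d (fork units) near p0, returned in fork coordinates
        q=[pix(*(np.array(p0)+k*np.array(d))) for k in np.arange(-w,w+.01,.25)]
        m=cv2.remap(g.astype(np.float32),np.array(q,np.float32)[None,:,0],np.array(q,np.float32)[None,:,1],1)[0]
        e=np.abs(np.gradient(cv2.GaussianBlur(m[None],(5,1),0)[0]));k=int(e.argmax());return toF(q[k])
    Lf=np.array([edge((-22,b),(1,0)) for b in np.arange(-18,19,3.)]);Rt=np.array([edge((22,b),(1,0)) for b in np.arange(-18,19,3.)])
    Tp=np.array([edge((a,22),(0,1)) for a in np.arange(-18,19,3.)]);Bt=np.array([edge((a,-22),(0,1),3) for a in np.arange(-18,19,3.)])
    med=lambda e,i:round(float(np.median(e[:,i])),2)
    print('left',med(Lf,0),'right',med(Rt,0),'top',med(Tp,1),'web',med(Bt,1))
    sl=[np.degrees(np.polyfit(e[:,1],e[:,0],1)[0]) for e in(Lf,Rt)]; print('yaw slopes',np.round(sl,2),'n spread',[np.round(e.std(0)[i],2) for e,i in((Lf,0),(Rt,0),(Tp,1),(Bt,1))])
    H=[]
    for th in np.arange(0,2*np.pi,np.pi/12):
        H.append(edge((7*np.cos(th),7*np.sin(th)),(np.cos(th),np.sin(th)),2.5))
    (cx,cy),(a,b),_=cv2.fitEllipse(np.array(H,np.float32));print('hole',round(cx,2),round(cy,2),'axes',round(a,1),round(b,1))
    return C,s,g,pix,toF
E
python3 - <<'E'
from fork import *
fork('pics/w4.png',np.array([555.2,79.2,95]),np.radians(76.))
E
```

```text
left -25.25 right 19.5 top 22.0 web -22.0
yaw slopes [-0.39  0.1 ] n spread [np.float64(0.48), np.float64(1.97), np.float64(1.19), np.float64(0.57)]
hole -1.76 0.53 axes 14.2 15.1
```

Request:
{"op": "apply_moves", "data": {
  "series": [0,-0.02,0,-0.017,0,0,0.35,0,0,0.15,0,0,0,0.35,0,0,0,0,0,0,0.35,0,0,0,0,0,0,0.35]
}}

```text
time_s: 12.65
ee_pos: [524.4, 77.5, 145.4]
tcp_rot: [0.762, 0.593, 0.156, 0.207]
wrist_force: [0.5, 0.6, -0.7]
gripper_width: 56.8
grasp_force: 0.0
```

Run:
```python
from fork import *
F=np.array([552.4,80.1,95]);C,s,*_=fork('pics/w5.png',F,np.radians(76.))
Rt=R.from_quat(s['tcp_rot']).as_matrix();print(s['ee_pos'],'toolz',Rt[:,2],'x',Rt[:,0])
fz=np.array([-.485,.121,.866]);X=np.array([.970,-.242,0]);Y=np.array([.242,.970,0])
d=F-s['ee_pos'];print('F in tool',Rt.T@d)
S=cam('scene');sc=viewer.capture('scene')[:,:,::-1]
m=np.zeros(sc.shape[:2],bool);m[310:365,150:215]=sc[310:365,150:215].max(2)<50
n,l,st,ce=cv2.connectedComponentsWithStats(m.astype(np.uint8));i=1+st[1:,4].argmax();o,v=ray(S,[ce[i]]);d=v[0];t=((F+8.5*X-o)@X)/(d@X);P=o+t*d;print('knob',ce[i],st[i],(P-F)@Y,P[2])
# same for the first picture
sc=cv2.imread('pics/scene0.png');m[:]=0;m[310:370,150:200]=sc[310:370,150:200].max(2)<50
n,l,st,ce=cv2.connectedComponentsWithStats(m.astype(np.uint8));i=1+st[1:,4].argmax();o,v=ray(S,[ce[i]]);d=v[0];t=((F+8.5*X-o)@X)/(d@X);P=o+t*d;print('knob0',ce[i],st[i],(P-F)@Y,P[2])
```

```text
left -22.5 right 21.75 top 22.0 web -21.75
yaw slopes [0.   1.44] n spread [np.float64(0.0), np.float64(0.7), np.float64(1.2), np.float64(0.64)]
hole -0.02 0.63 axes 15.1 15.9
[524.37153133  77.47140992 145.36455351] toolz [ 0.48333059 -0.1298256  -0.86575797] x [ 0.24817666  0.96869155 -0.0067104 ]
F in tool [ 9.84027133 -2.22902075 56.80927142]
knob [200.05555556 336.03174603] [190 326  20  21 252] 123.85468670193862 79.57946885656179
knob0 [172.80232558 348.71317829] [163 338  20  22 258] 169.08437791745837 79.99714044997927
```

Run:
```python
from fork import *
import io,contextlib
F=np.array([552.2,80.2,95])
with contextlib.redirect_stdout(io.StringIO()): C,s,g,pix,toF=fork('pics/w6.png',F,np.radians(76.))
im=cv2.imread('pics/w6.png')
for a in(-3,0,3):
    q=np.array([pix(a,b) for b in np.arange(-9,9.1,1)],np.float32)
    print(a,[(int(b),im[int(round(v)),int(round(u)),::-1].tolist()) for b,(u,v) in zip(range(-9,10),q)])
# lug end & guide/knob along the slide: profile at lateral 0, 17 below fork face
X=np.array([.970,-.242,0]);Y=np.array([.242,.970,0]);fz=np.array([-.485,.121,.866])
q=proj(C,[F-17*fz+b*Y for b in range(20,140,2)]);print([(b,im[int(v),int(u),::-1].tolist()) for b,(u,v) in zip(range(20,140,2),q) if 0<=v<480 and 0<=u<640])
```

```text
-3 [(-9, [254, 254, 255]), (-8, [209, 209, 217]), (-7, [176, 175, 185]), (-6, [133, 135, 142]), (-5, [135, 135, 143]), (-4, [141, 136, 134]), (-3, [159, 125, 85]), (-2, [140, 111, 81]), (-1, [145, 114, 83]), (0, [123, 123, 129]), (1, [129, 123, 130]), (2, [87, 94, 117]), (3, [145, 150, 159]), (4, [143, 147, 156]), (5, [139, 146, 155]), (6, [141, 147, 155]), (7, [156, 153, 161]), (8, [156, 153, 158]), (9, [181, 181, 189])]
0 [(-9, [255, 255, 255]), (-8, [223, 223, 228]), (-7, [230, 227, 236]), (-6, [128, 126, 130]), (-5, [123, 124, 139]), (-4, [215, 162, 96]), (-3, [137, 110, 82]), (-2, [138, 107, 81]), (-1, [168, 168, 182]), (0, [121, 119, 123]), (1, [74, 94, 146]), (2, [68, 79, 111]), (3, [150, 155, 163]), (4, [143, 150, 158]), (5, [146, 153, 164]), (6, [144, 150, 160]), (7, [145, 150, 159]), (8, [142, 143, 147]), (9, [181, 182, 187])]
3 [(-9, [254, 254, 255]), (-8, [238, 239, 242]), (-7, [212, 211, 220]), (-6, [141, 138, 144]), (-5, [122, 122, 127]), (-4, [118, 119, 127]), (-3, [149, 118, 81]), (-2, [137, 107, 80]), (-1, [136, 108, 78]), (0, [128, 127, 134]), (1, [119, 115, 121]), 
[... 665 characters left out ...]
, 177, 186]), (64, [183, 183, 192]), (66, [181, 178, 190]), (68, [180, 183, 191]), (70, [180, 180, 191]), (72, [186, 185, 194]), (74, [184, 186, 194]), (76, [184, 186, 197]), (78, [183, 179, 192]), (80, [167, 168, 180]), (82, [167, 170, 182]), (84, [197, 144, 69]), (86, [30, 49, 92]), (88, [48, 71, 127]), (90, [51, 89, 156]), (92, [53, 89, 156]), (94, [46, 86, 156]), (96, [52, 93, 171]), (98, [62, 132, 231]), (100, [65, 132, 232]), (102, [59, 126, 229]), (104, [66, 134, 229]), (106, [64, 132, 229]), (108, [63, 127, 228]), (110, [54, 104, 194]), (112, [138, 136, 150]), (114, [49, 45, 52]), (116, [58, 54, 63]), (118, [52, 49, 56]), (120, [57, 52, 60]), (122, [58, 53, 62]), (124, [55, 51, 58])]
```

Seen through the fork hole, the lug's rim appears at y = -4.3 mm. It should be at -4.5 mm with the slide home, so the slide is confirmed home. Next is the pin.

Request:
{"op": "apply_moves", "data": {
  "series": [0,0,-0.2,0,0,0,0.5,0,0,-0.2,0,0,0,0.5,0,0,0,0.05,0,0,0.5,0,0,0,0.05,0,0,0.5,0,0,0,0.05,0,0,0.5,0,0,0,0.05,0,0,0.5,0,0,0,0.05,0,0,0.5,0,0,0,0,0,0,0.5]
}}

```text
time_s: 13.6
ee_pos: [497.8, 84.3, 198.2]
tcp_rot: [0.791, 0.612, 0.005, 0.012]
wrist_force: [0.6, 0.4, -0.0]
gripper_width: 43.9
grasp_force: 0.0
```

Request:
{"op": "apply_moves", "data": {
  "series": [-0.232,0.057,0,0,0,0,0.5,-0.232,0.057,0,0,0,0,0.5,-0.232,0.057,0,0,0,0,0.5,-0.232,0.057,0,0,0,0,0.5,-0.232,0.057,0,0,0,0,0.5,-0.232,0.057,0,0,0,0,0.5,-0.232,0.057,0,0,0,0,0.5,-0.232,0.057,0,0,0,0,0.5,-0.232,0.057,0,0,0,0,0.5,-0.232,0.057,0,0,0,0,0.5,-0.232,0.057,0,0,0,0,0.5,0,0,0,0,0,0,0.5]
}}

```text
time_s: 14.8
ee_pos: [490.2, -312.7, 203.4]
tcp_rot: [0.791, 0.611, 0.003, 0.014]
wrist_force: [-0.8, 0.3, -0.4]
gripper_width: 43.8
grasp_force: 0.0
```

```bash
cat > pin.py <<'E'
from h import *
def pin(name):
    s=robot.get_state();C=cam('wrist',s);im=viewer.capture('wrist')[:,:,::-1];cv2.imwrite(name,im)
    Rt=R.from_quat(s['tcp_rot']).as_matrix();print(s['ee_pos'],'tool z',np.round(Rt[:,2],3),'x',np.round(Rt[:,0],3),'w',s['gripper_width'])
    h=cv2.cvtColor(im,cv2.COLOR_BGR2HSV);m=(((h[...,0]<8)|(h[...,0]>172))&(h[...,1]>190)&(h[...,2]>90)).astype(np.uint8)
    n,l,st,ce=cv2.connectedComponentsWithStats(m)
    for i in range(1,n):
        if st[i,4]>150: print('red',ce[i].round(1),st[i])
    i=1+st[1:,4].argmax();print('centroid at z=80',onz(C,[ce[i]],80),'tool',Rt.T@(onz(C,[ce[i]],80)[0]-s['ee_pos']))
    return s,C,im,m
E
python3 - <<'E'
from pin import *
pin('pics/p1.png')
E
```

```text
[ 490.1624519  -312.72980824  203.37771702] tool z [ 0.022 -0.018 -1.   ] x [ 0.252  0.968 -0.012] w 43.808767180307015
red [304.3 211.5] [292 195  25  30 471]
centroid at z=80 [[ 490.58185248 -307.35717416   80.        ]] tool [  6.76948033  -4.18826268 123.23852783]
```

```bash
cat >> pin.py <<'E'
def centre(C,m):
    n,l,st,ce=cv2.connectedComponentsWithStats(m);i=1+st[1:,4].argmax();x,y,w,h,_=st[i]
    u=x+w/2-.5; a=onz(C,[(u,y+h-.5)],93)[0];b=onz(C,[(u,y-.5)],61)[0]
    e=(a-b)/np.linalg.norm((a-b)[:2]); print('from top rim',a-9*np.r_[e[:2],0],'from base',b+9*np.r_[e[:2],0])
    tl=onz(C,[(x-.5,y+h-12),(x+w-.5,y+h-12)],93);print('width at top',np.linalg.norm(tl[0]-tl[1]),'mid',tl.mean(0)[:2])
E
python3 - <<'E'
from pin import *
s,C,im,m=pin('pics/p2.png');centre(C,m);print(np.where(m.any(1))[0][[0,-1]], [ (r,int(m[r].sum())) for r in range(190,232,3)])
E
```

```text
[ 489.82144123 -310.66530831  203.05527148] tool z [ 0.021 -0.016 -1.   ] x [ 0.252  0.968 -0.011] w 43.75674813977529
red [305.8 215.2] [294 201  24  28 466]
centroid at z=80 [[ 490.5083946  -308.00234857   80.        ]] tool [  4.04814888  -3.05239968 122.98153701]
from top rim [ 490.95139475 -305.85826445   93.        ] from base [ 489.90648075 -309.32922137   61.        ]
width at top 16.801481955613767 mid [ 490.46492833 -306.46630777]
[198 228] [(190, 0), (193, 0), (196, 0), (199, 6), (202, 3), (205, 12), (208, 20), (211, 23), (214, 22), (217, 21), (220, 22), (223, 20), (226, 14), (229, 0)]
```

Request:
{"op": "apply_moves", "data": {
  "series": [0.018,0.005,0,0.012,0.006,0,0.5,0,0,0.2,0,0,0,0.5,0,0,0.2,0,0,0,0.5,0,0,0.14,0,0,0,0.5,0,0,0,0,0,0,0.5,0,0,0,0,0,0,0.5]
}}

```text
time_s: 15.5
ee_pos: [491.8, -305.9, 122.4]
tcp_rot: [0.79, 0.613, 0.001, -0.002]
wrist_force: [0.2, -0.9, 0.4]
gripper_width: 43.4
grasp_force: 0.0
```

Run:
```python
from pin import *
s,C,im,m=pin('pics/p3.png');centre(C,m)
```

```text
[ 491.81148892 -305.88051007  122.39553127] tool z [-0.001  0.003 -1.   ] x [0.248 0.969 0.003] w 43.413131955680925
red [309.2 258.1] [293 239  33  37 857]
centroid at z=80 [[ 490.24365894 -309.50050042   80.        ]] tool [-4.01847948 -0.53797871 42.38520844]
from top rim [ 490.92277389 -306.19284729   93.        ] from base [ 489.47689523 -312.00780119   61.        ]
width at top 17.27069155826265 mid [ 490.32584294 -308.78284642]
```

Request:
{"op": "apply_moves", "data": {
  "series": [-0.018,-0.003,0.1,0,0,0,0.5,0,0,0.1,0,0,0,0.5,0,0,0.1,0,0,0,0.5,0,0,0.085,0,0,0,0.5,0,0,0,0,0,0,0.5,0,0,0,0,0,0,1,0,0,0,0,0,0,1,0,0,0,0,0,0,1,0,0,0,0,0,0,1],
  "newtons": 25
}}

```text
time_s: 16.45
ee_pos: [490.9, -309.7, 64.8]
tcp_rot: [0.79, 0.612, 0.001, -0.001]
wrist_force: [0.3, -0.2, 1.5]
gripper_width: 16.7
grasp_force: 25.0
```

Request:
{"op": "apply_moves", "data": {
  "series": [0,0,-0.07,0,0,0,1,0,0,-0.15,0,0,0,1,0,0,-0.2,0,0,0,1,0,0,-0.2,0,0,0,1,0,0,-0.15,0,0,0,1,0,0,0,0,0,0,1]
}}

```text
time_s: 17.05
ee_pos: [492.6, -311.1, 183.9]
tcp_rot: [0.79, 0.612, 0.002, 0.002]
wrist_force: [-0.8, 0.0, -0.2]
gripper_width: 16.3
grasp_force: 25.0
```

Run:
```python
from pin import *
s,C,im,m=pin('pics/p4.png');Rt=R.from_quat(s['tcp_rot']).as_matrix();print(s['grasp_force'],s['wrist_force'],s['joint_pos'])
# where flange and tip ought to be if pin axis = tool axis
q=proj(C,[s['ee_pos']+Rt@np.array(v) for v in([0,0,8.8],[14,0,8.8],[-14,0,8.8],[0,14,8.8],[0,-14,8.8],[0,0,48.8],[0,0,56.8],[3,0,56.8])]);print(q.round(1).tolist())
g=cv2.cvtColor(im,cv2.COLOR_BGR2GRAY)
for r in range(190,300,6): print(r,g[r,260:362:6].tolist())
```

```text
[ 492.63166816 -311.13386544  183.93269952] tool z [ 0.005 -0.001 -1.   ] x [0.25  0.968 0.001] w 16.27360332817359
red [309.1 290.3] [ 288  267   43   47 1538]
centroid at z=80 [[ 480.78197949 -356.44344248   80.        ]] tool [-46.88740935  -0.67445907 103.90618303]
24.997732937335968 [-0.76804726  0.04140196 -0.24153909] [-0.58494997  0.37753185  1.74152464  0.00248974  1.0179997  -0.33380331]
[[310.3, 270.7], [310.4, 242.2], [310.3, 298.2], [339.8, 270.7], [280.9, 270.7], [310.2, 248.0], [310.2, 244.3], [310.2, 239.3]]
190 [193, 194, 216, 223, 232, 231, 226, 230, 233, 234, 233, 174, 174, 177, 129, 135, 140]
196 [191, 191, 217, 226, 233, 228, 226, 232, 233, 234, 233, 171, 178, 178, 129, 136, 138]
202 [192, 196, 220, 224, 233, 229, 226, 234, 236, 234, 234, 171, 178, 178, 132, 132, 137]
208 [191, 193, 221, 226, 233, 227, 187, 126, 135, 218, 234, 229, 232, 233, 132, 130, 137]
214 [192, 192, 223, 226, 234, 227, 124, 104, 102, 173, 233, 228, 232, 224, 136, 137, 145]
220 [198, 195, 221, 225, 235, 227, 191, 115, 110, 218, 233, 230, 232, 209, 133, 138, 131]
226 [134, 187, 223, 226, 233, 
[... 343 characters left out ...]
, 225, 226, 191, 188, 188, 189, 196, 191, 190, 191, 116, 196, 190, 177, 179]
256 [186, 183, 175, 189, 193, 187, 96, 71, 74, 74, 88, 189, 196, 198, 188, 167, 176]
262 [173, 181, 176, 181, 187, 151, 67, 73, 73, 71, 76, 81, 194, 176, 191, 170, 177]
268 [165, 202, 172, 174, 187, 78, 68, 98, 76, 93, 66, 72, 192, 189, 198, 176, 173]
274 [185, 64, 68, 64, 100, 64, 69, 86, 100, 99, 72, 87, 42, 64, 64, 67, 173]
280 [200, 65, 62, 58, 50, 64, 89, 89, 92, 92, 91, 70, 47, 64, 61, 64, 151]
286 [154, 61, 63, 62, 50, 88, 90, 94, 93, 91, 93, 90, 44, 60, 57, 60, 58]
292 [53, 61, 57, 61, 42, 84, 87, 89, 87, 88, 88, 90, 45, 56, 58, 56, 57]
298 [56, 59, 52, 59, 41, 78, 86, 86, 83, 92, 85, 86, 46, 50, 58, 55, 60]
```

Run:
```python
from pin import *
s=robot.get_state();C=cam('wrist',s);Rt=R.from_quat(s['tcp_rot']).as_matrix();im=cv2.imread('pics/p4.png');g=cv2.cvtColor(im,cv2.COLOR_BGR2GRAY).astype(float)
from scipy.optimize import least_squares
pts=[]
for c in range(288,333,2):
    col=g[224:262,c]; d=np.diff(col); k=np.where(d<-35)[0]
    if len(k): pts.append((c,224+k[0]+.5))
print(pts)
n=Rt[:,2];o,v=ray(C,pts)
for zz in(8.8,):
    P0=s['ee_pos']+zz*n;t=((P0-o)@n)/(v@n);L=(o+v*t[:,None]-s['ee_pos'])@Rt
    r=least_squares(lambda p:np.hypot(L[:,0]-p[0],L[:,1]-p[1])-14,[0,0],loss='soft_l1');print(zz,'centre tool x,y',r.x.round(2),'rms',np.sqrt((r.fun**2).mean()).round(2))
    r=least_squares(lambda p:np.hypot(L[:,0]-p[0],L[:,1]-p[1])-p[2],[0,0,14],loss='soft_l1');print(r.x.round(2))
```

```text
[(288, np.float64(244.5)), (290, np.float64(243.5)), (292, np.float64(242.5)), (294, np.float64(240.5)), (296, np.float64(239.5)), (298, np.float64(238.5)), (300, np.float64(236.5)), (302, np.float64(234.5)), (304, np.float64(233.5)), (306, np.float64(232.5)), (308, np.float64(232.5)), (310, np.float64(232.5)), (312, np.float64(233.5)), (314, np.float64(234.5)), (316, np.float64(236.5)), (318, np.float64(238.5)), (320, np.float64(239.5)), (322, np.float64(240.5)), (324, np.float64(241.5)), (326, np.float64(241.5)), (328, np.float64(243.5)), (330, np.float64(246.5)), (332, np.float64(248.5))]
8.8 centre tool x,y [ 3.18 -1.08] rms 0.82
[ 6.91 -0.75 10.89]
```

Run:
```python
from h import *
from scipy.optimize import least_squares
s=robot.get_state();C=cam('wrist',s);Rt=R.from_quat(s['tcp_rot']).as_matrix();n=Rt[:,2]
def onplane(pts,z):
    o,v=ray(C,pts);t=((s['ee_pos']+z*n-o)@n)/(v@n);return (o+v*t[:,None]-s['ee_pos'])@Rt
fl=[(288,244.5),(290,243.5),(292,242.5),(294,240.5),(296,239.5),(298,238.5),(320,239.5),(322,240.5),(324,241.5),(328,243.5),(330,246.5),(332,248.5)]
L=onplane(fl,8.8);r=least_squares(lambda p:np.hypot(L[:,0]-p[0],L[:,1]-p[1])-14,[0,0]);print('flange',r.x,np.sqrt((r.fun**2).mean()))
tip=[(302,234.5),(304,233.5),(306,232.5),(308,232.5),(310,232.5),(312,233.5),(314,234.5)]
L=onplane(tip,56.8);print('tip front edge',L.round(1).tolist())
r=least_squares(lambda p:np.hypot(L[:,0]-p[0],L[:,1]-p[1])-3,[0,0]);print(r.x,np.sqrt((r.fun**2).mean()))
```

```text
flange [ 2.45430335 -0.94736046] 0.14413788514372566
tip front edge [[5.9, -4.7, 56.8], [6.5, -3.6, 56.8], [7.1, -2.4, 56.8], [7.1, -1.3, 56.8], [7.1, -0.1, 56.8], [6.5, 1.1, 56.8], [5.9, 2.2, 56.8]]
[ 4.46473881 -1.26087896] 0.43919308808149166
```

The flange outline puts the pin at tool offset (+2.5, -1.0) mm, with the shank parallel to the tool axis. I'll carry it to the fork.

Request:
{"op": "apply_moves", "data": {
  "series": [0.1,-0.02,-0.12,0,0,0,1,0.234,-0.056,-0.02,0,0,0,1,0.234,-0.056,-0.02,0,0,0,1,0.234,-0.056,-0.01,0,0,0,1,0.234,-0.056,-0.01,0,0,0,1,0.234,-0.056,-0.01,0,0,0,1,0.234,-0.056,-0.01,0,0,0,1,0.234,-0.056,-0.01,0,0,0,1,0.234,-0.056,0,0,0,0,1,0.234,-0.056,0,0,0,0,1,0.234,-0.056,0,0,0,0,1,0.15,-0.035,0,0,0,0,1]
}}

```text
time_s: 18.3
ee_pos: [497.2, 91.3, 211.2]
tcp_rot: [0.79, 0.613, -0.0, -0.002]
wrist_force: [0.5, 0.1, -0.6]
gripper_width: 16.4
grasp_force: 25.0
```

Request:
{"op": "apply_moves", "data": {
  "series": [0,0,0,-0.04,0,0,1,0,0,0,-0.04,0,0,1,0,0,0,-0.04,0,0,1,0,0,0,-0.04,0,0,1,0,0,0,-0.04,0,0,1,0,0,0,-0.04,0,0,1,0,0,0,0,0,0,1,0,0,0,0,0,0,1]
}}

```text
time_s: 19.1
ee_pos: [497.6, 89.5, 211.7]
tcp_rot: [0.766, 0.594, 0.152, 0.194]
wrist_force: [0.7, 0.2, -0.2]
gripper_width: 16.3
grasp_force: 25.0
```

```bash
cat > goal.py <<'E'
from h import *
az=np.radians(76.);X=np.array([np.sin(az),-np.cos(az),0]);Y=np.array([np.cos(az),np.sin(az),0]);Z=np.array([0,0,1.])
fz=.8660*Z-.5*X;fx=np.cross(Y,fz);F=np.array([552.2,80.2,95]);G=np.c_[Y,fx,-fz]
def rep(h,off=(2.5,-1.0,8.8),F=F):
    s=robot.get_state();Rt=R.from_quat(s['tcp_rot']).as_matrix();e=s['ee_pos']
    tgt=F-G@np.array(off)+h*fz
    print('t',s['time_s'],'ee',e.round(1),'F-wrist',s['wrist_force'].round(1),'width',round(float(s['gripper_width']),1))
    print('turn needed /120deg (tool)',(np.degrees(R.from_matrix(Rt.T@G).as_rotvec())/120).round(4),'shift mm tool axes (now)',(Rt.T@(tgt-e)).round(1))
    p=G.T@(e+Rt@np.array(off)-F);print('pin flange vs fork: y,x,-z',p.round(1));return s
E
python3 - <<'E'
from goal import *
rep(65)
E
```

```text
t 19.1 ee [497.6  89.5 211.7] F-wrist [ 0.7  0.2 -0.2] width 16.3
turn needed /120deg (tool) [-0.0124  0.0009 -0.0032] shift mm tool axes (now) [ 1.7 -8.1 55.1]
pin flange vs fork: y,x,-z [  -1.7    9.3 -119.8]
```

Request:
{"op": "apply_moves", "data": {
  "series": [0,0,0,-0.0124,0.001,-0.003,1,0.011,-0.063,0.15,0,0,0,1,0,0,0.15,0,0,0,1,0,0,0,0,0,0,1,0,0,0,0,0,0,1]
}}

```text
time_s: 19.6
ee_pos: [513.3, 87.0, 168.8]
tcp_rot: [0.762, 0.593, 0.16, 0.205]
wrist_force: [-0.9, 0.6, -1.6]
gripper_width: 16.5
grasp_force: 25.0
```

Run:
```python
from goal import *
import fork as fk
rep(60)
fk.fork('pics/w7.png',F,az)
rep(60)
```

```text
t 19.6 ee [513.3  87.  168.8] F-wrist [-0.9  0.6 -1.6] width 16.5
turn needed /120deg (tool) [ 0.0009  0.0004 -0.0013] shift mm tool axes (now) [ 0.3 -1.8 14.8]
pin flange vs fork: y,x,-z [ -0.3   1.8 -74.8]
left -22.5 right 22.25 top 22.0 web -21.75
yaw slopes [-4.62  4.85] n spread [np.float64(1.45), np.float64(1.76), np.float64(0.46), np.float64(2.02)]
hole 0.53 0.3 axes 15.5 16.4
t 19.65 ee [513.4  87.2 169.3] F-wrist [-0.1 -1.1 -0.5] width 16.3
turn needed /120deg (tool) [ 0.0015  0.     -0.0014] shift mm tool axes (now) [ 0.1 -2.1 15.2]
pin flange vs fork: y,x,-z [ -0.1   2.1 -75.2]
```

Request:
{"op": "apply_moves", "data": {
  "series": [0,-0.013,0.06,0.001,0,-0.001,1,0,0,0.06,0,0,0,1,0,0,0.03,0,0,0,1,0,0,0,0,0,0,1,0,0,0,0,0,0,1]
}}

```text
time_s: 20.15
ee_pos: [522.3, 85.2, 149.0]
tcp_rot: [0.761, 0.594, 0.16, 0.204]
wrist_force: [0.6, 0.7, -1.7]
gripper_width: 16.1
grasp_force: 25.0
```

Run:
```python
from goal import *
rep(40)
s=robot.get_state();C=cam('wrist',s);im=viewer.capture('wrist')[:,:,::-1];cv2.imwrite('pics/w8.png',im)
rep(40)
```

```text
t 20.15 ee [522.3  85.2 149. ] F-wrist [ 0.6  0.7 -1.7] width 16.1
turn needed /120deg (tool) [ 0.0009 -0.0004 -0.0002] shift mm tool axes (now) [-0.1  0.1 13.1]
pin flange vs fork: y,x,-z [  0.1  -0.1 -53.1]
t 20.2 ee [522.3  85.2 149. ] F-wrist [ 0.   0.2 -0.4] width 16.4
turn needed /120deg (tool) [ 0.0009 -0.0004 -0.0001] shift mm tool axes (now) [-0.1  0.2 13.1]
pin flange vs fork: y,x,-z [  0.1  -0.2 -53.1]
```

Request:
{"op": "apply_moves", "data": {
  "series": [0,0,0.027,0,0,0,1,0,0,0.027,0,0,0,1,0,0,0.027,0,0,0,1,0,0,0,0,0,0,1]
}}

```text
time_s: 20.6
ee_pos: [528.0, 83.5, 137.3]
tcp_rot: [0.761, 0.595, 0.16, 0.204]
wrist_force: [-0.8, 0.0, -0.5]
gripper_width: 16.6
grasp_force: 25.0
```

Request:
{"op": "apply_moves", "data": {
  "series": [0,0,0.02,0,0,0,1,0,0,0.02,0,0,0,1,0,0,0,0,0,0,1]
}}

```text
time_s: 20.9
ee_pos: [531.0, 82.8, 132.3]
tcp_rot: [0.761, 0.595, 0.16, 0.204]
wrist_force: [-0.3, 0.5, -1.3]
gripper_width: 16.4
grasp_force: 25.0
```

Run:
```python
from goal import *
s=rep(40);print('force in tool',(R.from_quat(s['tcp_rot']).as_matrix().T@s['wrist_force']).round(1))
```

```text
t 20.9 ee [531.   82.8 132.3] F-wrist [-0.3  0.5 -1.3] width 16.4
turn needed /120deg (tool) [ 0.0004 -0.0001  0.    ] shift mm tool axes (now) [ 0.1  0.7 -5.9]
pin flange vs fork: y,x,-z [ -0.1  -0.7 -34.1]
force in tool [ 0.4 -0.9  0.9]
```

Request:
{"op": "apply_moves", "data": {
  "series": [0,0.003,0.02,0,0,0,1,0,0,0.02,0,0,0,1,0,0,0.02,0,0,0,1,0,0,0,0,0,0,1]
}}

```text
time_s: 21.3
ee_pos: [535.7, 81.6, 124.7]
tcp_rot: [0.761, 0.595, 0.16, 0.204]
wrist_force: [0.3, -0.0, -0.7]
gripper_width: 16.4
grasp_force: 25.0
```

Request:
{"op": "apply_moves", "data": {
  "series": [0,0,0.02,0,0,0,1,0,0,0.02,0,0,0,1,0,0,0.02,0,0,0,1,0,0,0,0,0,0,1]
}}

```text
time_s: 21.7
ee_pos: [540.1, 80.6, 116.9]
tcp_rot: [0.761, 0.595, 0.16, 0.204]
wrist_force: [0.2, -0.0, -1.7]
gripper_width: 16.5
grasp_force: 25.0
```

Run:
```python
from goal import *
s=rep(0);print('force in tool',(R.from_quat(s['tcp_rot']).as_matrix().T@s['wrist_force']).round(1))
```

```text
t 21.7 ee [540.1  80.6 116.9] F-wrist [ 0.2 -0.  -1.7] width 16.5
turn needed /120deg (tool) [ 0.0004 -0.0001  0.    ] shift mm tool axes (now) [ 0.1  0.3 16.1]
pin flange vs fork: y,x,-z [ -0.1  -0.3 -16.1]
force in tool [ 0.  -0.7  1.6]
```

16 mm to go, with no resistance so far.

Request:
{"op": "apply_moves", "data": {
  "series": [0,0.002,0.02,0,0,0,1,0,0,0.02,0,0,0,1,0,0,0.02,0,0,0,1,0,0,0.02,0,0,0,1,0,0,0,0,0,0,1]
}}

```text
time_s: 22.2
ee_pos: [546.2, 79.1, 106.7]
tcp_rot: [0.761, 0.595, 0.16, 0.204]
wrist_force: [-0.2, -0.9, -0.2]
gripper_width: 16.6
grasp_force: 25.0
```

Request:
{"op": "apply_moves", "data": {
  "series": [0,0,0.013,0,0,0,1,0,0,0.013,0,0,0,1,0,0,0,0,0,0,1]
}}

```text
time_s: 22.5
ee_pos: [548.1, 78.6, 103.5]
tcp_rot: [0.761, 0.595, 0.16, 0.204]
wrist_force: [-0.3, -0.1, 0.2]
gripper_width: 16.4
grasp_force: 25.0
```

Run:
```python
from goal import *
s=rep(0);print('force in tool',(R.from_quat(s['tcp_rot']).as_matrix().T@s['wrist_force']).round(1))
```

```text
t 22.5 ee [548.1  78.6 103.5] F-wrist [-0.3 -0.1  0.2] width 16.4
turn needed /120deg (tool) [ 0.0005 -0.0002  0.    ] shift mm tool axes (now) [ 0.  -0.1  0.4]
pin flange vs fork: y,x,-z [-0.   0.1 -0.4]
force in tool [-0.1 -0.2 -0.3]
```

Request:
{"op": "apply_moves", "data": {
  "series": [0,0,0.01,0,0,0,1,0,0,0,0,0,0,1,0,0,0,0,0,0,1]
}}

```text
time_s: 22.8
ee_pos: [548.4, 78.5, 102.9]
tcp_rot: [0.761, 0.595, 0.16, 0.204]
wrist_force: [-7.6, 1.1, 9.0]
gripper_width: 16.7
grasp_force: 25.0
```

Request:
{"op": "apply_moves", "data": {
  "series": [0,0,0.01,0,0,0,1,0,0,0,0,0,0,1,0,0,0,0,0,0,1]
}}

```text
time_s: 23.1
ee_pos: [548.9, 78.5, 102.2]
tcp_rot: [0.761, 0.595, 0.16, 0.204]
wrist_force: [-13.8, 3.4, 20.5]
gripper_width: 16.5
grasp_force: 25.0
```

The flange is seated, with about 25 N along the axis at the predicted depth. I'll relax, open the gripper and back out along the axis.

Request:
{"op": "apply_moves", "data": {
  "series": [0,0,-0.008,0,0,0,1,0,0,0,0,0,0,0.5,0,0,0,0,0,0,0.5,0,0,0,0,0,0,0.5,0,0,-0.05,0,0,0,0.5,0,0,-0.15,0,0,0,0.5,0,0,-0.2,0,0,0,0.5,0,0,-0.2,0,0,0,0.5,0,0,0,0,0,0,0.5,0,0,0,0,0,0,0.5]
}}

```text
time_s: 24.1
ee_pos: [505.7, 89.5, 180.6]
tcp_rot: [0.761, 0.595, 0.161, 0.205]
wrist_force: [0.3, 0.3, 0.3]
gripper_width: 43.7
grasp_force: 0.0
```

Run:
```python
from goal import *
from scipy.optimize import least_squares
s=rep(0);C=cam('wrist',s);im=viewer.capture('wrist')[:,:,::-1];cv2.imwrite('pics/f1.png',im)
S=cam('scene');sc=viewer.capture('scene')[:,:,::-1];cv2.imwrite('pics/f1s.png',sc)
red=lambda i:((i[...,2]>90)&(i[...,1].astype(int)<60)&(i[...,0]<70)&(i[...,2]>2.2*i[...,1].astype(float))).astype(np.uint8)
for n,c,i in(('wrist',C,im),('scene',S,sc)):
    pr=proj(c,[F+21*fz,F+37*fz,F+5*fz,F+53*fz]);print(n,'pred mid/top/base',pr.round(1).tolist())
    k,l,st,ce=cv2.connectedComponentsWithStats(red(i))
    for j in range(1,k):
        if st[j,4]>40 and np.linalg.norm(ce[j]-pr[0])<60: print('  red',ce[j].round(1),st[j])
# flange outline in the wrist picture along rays from its centre (upper rim z=5)
g=cv2.cvtColor(im,cv2.COLOR_BGR2GRAY)
def toP(uv,h):
    o,v=ray(C,[uv]);t=((F+h*fz-o)@fz)/(v[0]@fz);return ((o+t*v[0]-F)@np.c_[fx,Y])
for th in range(0,360,45):
    a=np.radians(th);q=[proj(C,[F+5*fz+r*(np.cos(a)*fx+np.sin(a)*Y)])[0] for r in range(8,21)]
    print(th,[int(g[int(round(v)),int(round(u))]) for u,v in q])
```

```text
t 24.1 ee [505.7  89.5 180.6] F-wrist [0.3 0.3 0.3] width 43.7
turn needed /120deg (tool) [ 0.0014 -0.0007 -0.0001] shift mm tool axes (now) [-0.4 -1.  89. ]
pin flange vs fork: y,x,-z [  0.3   0.8 -89. ]
wrist pred mid/top/base [[306.5, 232.7], [306.4, 239.1], [306.6, 227.1], [306.3, 246.2]]
scene pred mid/top/base [[272.4, 299.3], [274.1, 297.4], [270.8, 301.1], [275.8, 295.5]]
  red [271.8 299.3] [266 294  12  12 104]
0 [104, 173, 200, 197, 197, 212, 255, 255, 255, 255, 255, 255, 255]
45 [101, 168, 199, 196, 195, 176, 188, 197, 191, 190, 187, 191, 194]
90 [106, 92, 197, 195, 193, 192, 154, 143, 191, 193, 194, 189, 193]
135 [84, 96, 171, 191, 193, 190, 192, 177, 193, 191, 184, 248, 239]
180 [96, 98, 160, 175, 174, 241, 180, 238, 254, 254, 254, 254, 254]
225 [120, 120, 116, 120, 135, 131, 185, 255, 254, 253, 253, 253, 253]
270 [123, 121, 123, 126, 122, 124, 123, 123, 140, 255, 255, 254, 255]
315 [122, 125, 125, 124, 117, 205, 255, 255, 254, 254, 254, 254, 254]
```

Run:
```python
from plant import job
print(job.close_job())
```

```text
the job is handed in; nothing more can be done
None
```

The job is handed in at about 24 s of the 51 s allowed: the slide is home, and the red pin is through fork and lug with its flange seated and let go, about 1 mm or less from the predicted spot in the last pictures. I never approached the short pin or the other loose things, but I took no final measurement of them, and the hand-in gave no verdict.

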